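# Test-fire a rat trap before it goes out

## Robot

A 6-joint arm with a two-finger parallel gripper is mounted at the origin on the work surface. World frame = base frame: x ahead of the robot, y to its left, z up, the work surface at z = 0. Lengths are in mm, angles in rad, forces in N, time in s.
With the tool pointing down it reaches from about 300 to 750 mm from the base axis. Payload 8.5 kg.
Tool frame: the origin (TCP) lies at the very end of the fingers, on their centre line; the grasp point (between the pads) lies 19 mm behind it; z points along the fingers, y is the line along which they close (so a half turn about z gives the same grasp; the last joint's range is limited). The gripper opens to 88 mm and grips with 3 to 60 N. Pads are 18 mm wide; open, the fingers measure 123 mm over their backs; the gripper's body (75 mm by 187 mm) begins 45 mm behind the grasp point.
Start: joints at [1.016, 0.381, 1.297, -0, 1.464, -0.215], TCP at [183.305, 518.536, 238.748] pointing down, gripper open.
Joint ranges: [-3.11, 3.11], [-0.89, 2.33], [0.22, 2.48], [-1.42, 4.56], [0.17, 2.85], [-2.88, 2.88]. Speed limits (rad/s): [2.39, 2.39, 3.14, 3.14, 3.14, 3.14].

## Interface

Orientations are given as [roll, pitch, yaw] about the fixed x, y, z axes, in that order (R = Rz(yaw) Ry(pitch) Rx(roll)).
In Python, from station import manip gives the robot as it stands.
- The arm moves only by the tool play_rows, never from a script. Its argument "plan" is a list of rows, each a list of 7 numbers: the opening, from -1 (shut) to 1 (fully open), then the shift along the world's x, y, z in m, then the turn, a rotation vector about the world's x, y, z in rad. A call has 1 to 12 rows; each row is the pose to reach, as a shift and turn from the pose commanded when the call began; what a row does not reach only later rows make up. A row lasts 1/12 s, in which the tool goes at most 41.7 mm and 7.16 degrees, less where a joint would pass 70% of its speed; a pose out of reach is approached as far as the arm can. A call with a gripper value outside its range is refused whole. The fingers move at their own pace and stop on an object; "newtons" is the grip in N (left out, the last holds). Time passes only in rows, so rows that repeat a pose let the fingers close. It gives the time, the measured TCP pose, the force, the opening and the grip force at its end, in the units of the state.
- manip.state(): the state, without advancing time (a new reading comes with each control period).
- manip.get_image(name): name is "scene" or "top"; returns the picture (480x640x3 uint8, blue, green, red); there is no depth.
- manip.camera_model(name): a dict with "mtx" (3x3 intrinsics, pixels), "position" and "orientation" of the camera in the world. Camera axes: x right, y down, z forward; pixel columns grow to the right and rows downward; lengths in mm; the calibration is good to about 2 mm. A picture is of the moment at which its call begins. camera_model takes no time and is no camera call.
- manip.close_job(): hands the job in; it is judged then, once.
The state is a dict: "time": time; "joint_pos": joint angles; "joint_velocities": joint speeds; "effort": joint torques, N m; "tool_pos": TCP position; "tcp_rot": TCP orientation; "force": force on the tool from outside, world axes, zero at the start; "moment": the same for the moment, N m; "gripper_width": opening from 0.0 (shut) to 1.0 (fully open); "grip_force": force on a finger pad.
Only numpy, scipy, OpenCV 4.12 (cv2) and the standard library are available. Lean on these libraries where they do the work, as an engineer would, in place of code of your own. Each camera call takes 0.05 s, during which the arm holds its last target. There are 200 camera calls.

## Task

Test the rat trap on the plywood board: press its cocking lever down until you feel the sear catch and the jaw stays open by itself, without forcing the lever on against its end stop. Then set it off by pressing the yellow pedal with the wooden batten held in the gripper - never touch the pedal with the gripper itself - draw the batten out so that the jaw shuts fully, and lay the batten flat on the table top, clear of the trap and its board, leaving the other things where they are.

Things in the scene. Friction and masses are not known exactly. Their poses are not given: they have to be found in the camera images.
- trap: Black plastic rat snap trap, 168 x 76 mm, screwed on a fixed plywood board 240 x 120 x 15 mm. Origin on the table top under the trap; x from the mouth (-x) to the cocking lever (+x), z up. Board: x -110 to +130, y +-60 mm. Side walls at y +-36 and toothed lip across the mouth at x -63, tops at z 30 mm (teeth 32); axle cheeks x 18 to 52, y +-36, up to z 84. Steel sear parts inside at x 25 to 60. All acts on the plane y = 0.
- trap_axle (a point): Middle of the jaw's axle: x +35, y 0, z 72 mm in the trap's frame; the axle runs along the trap's y.
- jaw (a joint): Angle of the grey sprung jaw, rad: 0 shut, growing as the lever is pressed. The sear catches somewhere in 0.55 to 0.98, set by a hidden adjuster; a hard end stop follows 0.05 rad (3 mm at the lever's end) later, where force climbs steeply. Pressing at the lever's end takes 9 N at first, 11 to 13 N near the catch; over 30 N breaks it. Let go, the caught jaw sinks back a little and stays at 0.52 to 0.96.
- lever_pad (a point): On the top face of the cocking lever, on its middle line, 50 mm from the axle; moves with it. The lever is the jaw's rear end: a straight grey paddle 5 mm thick, 44 mm wide, 30 to 64 mm out from the axle. It slopes up backwards by (0.71 - jaw joint) rad: shut, its free end is at about x +83, z 116 mm in the trap's frame; cocked it is within 0.25 rad of level, free end at about x +98, z 72 mm.
- bite_bar (a point): Middle of the bite bar, the 8 mm thick front end of the jaw's U-shaped bow (64 mm wide, 55 mm clear between its arms). Shut, it is at x -60, z 35 mm in the trap's frame; cocked, its underside is at least 80 mm above the table. When the trap goes off it swings down in about 0.1 s and clamps the batten on the pedal with about 5 N; the batten can be pulled straight out of the mouth.
- trigger (a joint): Angle of the trigger, rad: 0 at rest, growing to 0.15 as the pedal is pressed down; it dips while the sear rides over in cocking. With the trap cocked 2 to 6 N on the pedal trips it, after 3 to 12 mm of pedal travel; over 25 N would break it.
- pedal (a point): Where the middle of the yellow trigger pedal's top face lies at rest (within 7 mm along x): a plate 36 (x) x 36 (y) x 3 mm behind the lower lip, at about x -30, y 0, z 43 mm in the trap's frame, open to the mouth and from above when the jaw is cocked; pressed, it sinks up to 16 mm.
- batten: Loose light wooden batten offcut, 240 x 18 x 18 mm, 40 g, lying flat on the table; origin at the middle of its underside, x along its length. It lies side by side with the steel tube and the screwdriver, in any order.
- batten_mid (a point): Centre of the batten.
- tube: Bystander: loose square steel tube offcut, 220 x 20 x 20 mm; leave it.
- screwdriver: Bystander: loose screwdriver with a red handle, 210 mm; leave it.
- pot: Bystander: white plastic pot with a blue band, 90 mm across, 115 mm tall; origin under its middle.
- tin: Bystander: steel tin with a green band, 100 mm across, 125 mm tall; origin under its middle.
- spray: Bystander: blue bottle with white cap, 60 mm across, 190 mm tall; origin under its middle.
- carton: Bystander: small closed cardboard box 150 x 100 x 60 mm; origin under its middle.
Mind the look-alikes: they are no part of the job. Of the things like the batten, leave any that is black; of the rest the smaller one is meant.

How it is judged:
By the outcome, as a careful person would: the job done as asked, in the order asked, and still so for the second after the job is handed in, with the robot touching nothing.
It also fails if it takes over 67 s, if anything falls off the work surface, if the arm or the gripper's body presses on something with over 40 N, if the wrist force passes 120 N, or if a joint passes its speed limit or range.

## Working session

There is one attempt and no reset: what is moved stays moved. The work goes in short steps, Python scripts to look and compute and a tool call to move; the robot and the scene stay as the last step left them, time stands still between calls to the robot, and variables do not carry over. Pictures are saved under pics/ and viewed, at most 10 in all, crops included, and the job is handed in when it is done.

Besides the shell and the picture viewer there is one more tool, called after "Call:" as name(argument=value, ...), one argument or row to a line, values as JSON. play_rows: Moves the arm, as the interface text tells. Its arguments: {"type":"object","properties":{"plan":{"type":"array","items":{"type":"array","items":{"type":"number"}}},"newtons":{"type":"number"}},"required":["plan"]}

```bash
mkdir -p pics; python3 - <<'E'
from station import manip
import cv2
for n in("scene","top"):
    cv2.imwrite(f"pics/{n}0.png",manip.get_image(n)); print(manip.camera_model(n))
print(manip.state())
E
```

```text
{'mtx': array([[447.1555782 ,   0.        , 321.55778175],
       [  0.        , 447.1555782 , 227.4822917 ],
       [  0.        ,   0.        ,   1.        ]]), 'position': array([ 982.04405148,  403.02577193, 1014.76665731]), 'orientation': array([-2.58715639e+00,  6.41978839e-04,  2.19954473e+00])}
{'mtx': array([[438.01439812,   0.        , 310.92963946],
       [  0.        , 438.01439812, 241.10228494],
       [  0.        ,   0.        ,   1.        ]]), 'position': array([409.28683522,  62.41080895, 992.97782784]), 'orientation': array([-3.01299902, -0.02181433, -1.55894612])}
{'time': 0.1, 'joint_pos': array([ 1.01568092e+00,  3.81123456e-01,  1.29810045e+00, -3.43470537e-05,
        1.46363999e+00, -2.15318254e-01]), 'joint_velocities': array([-0.00204047, -0.00135532, -0.00242747,  0.00134238,  0.00038811,
        0.00101583]), 'effort': array([ 3.48158785e-03, -4.38648355e+01, -2.24914849e+01,  7.14093447e-02,
        3.42191267e-02, -6.71116504e-05]), 'tool_pos': array([183.20261103, 518.33557745, 238.23080602]), 'tcp_rot': array([-3.14034347e+00, -2.38255459e-04,  2.80179905e+00]), 'force': array([0.07976221, 0.40716752, 0.11273408]), 'moment': array([-0.00781002, -0.01975097,  0.02657041]), 'grip_force': 0.0, 'gripper_width': 0.9974352027194424}
```

View pics/scene0.png

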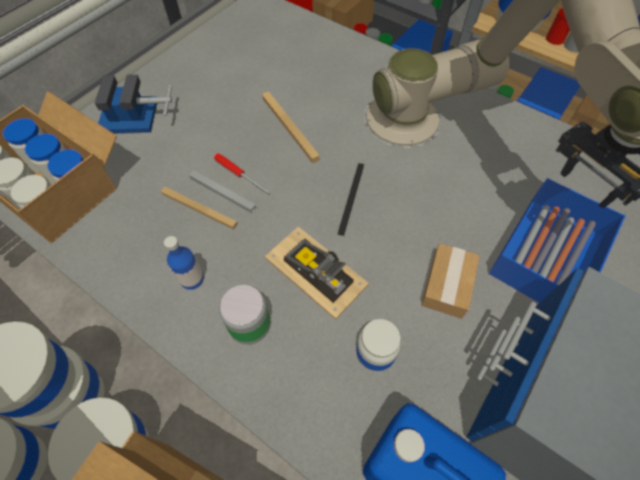

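View pics/top0.png

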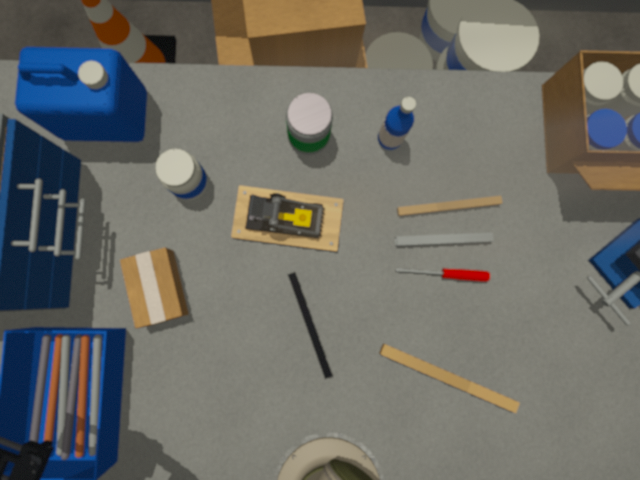

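The pictures show three batten-like things in the top view: the black one at (310,325), the long wooden one at (450,378), and the short wooden one at (450,206) beside the tube and screwdriver. I choose the short one. The trap is at (290,218), mouth to the right (pedal at (300,216)), lever to the left. Next I measure and check in one crop.

```bash
cat > h.py <<'E'
import numpy as np, cv2
from scipy.spatial.transform import Rotation as R
from station import manip
def cam(n):
    c=manip.camera_model(n); return c["mtx"],np.array(c["position"]),R.from_euler("xyz",c["orientation"]).as_matrix()
def ray(n,uv,z):
    K,p,r=cam(n); d=r@np.linalg.solve(K,[uv[0],uv[1],1.]); return p+d*(z-p[2])/d[2]
def proj(n,X):
    K,p,r=cam(n); q=K@(r.T@(np.array(X,float)-p)); return q[:2]/q[2]
E
python3 - <<'E'
from h import *
def rect(n,im,box,z):
    x0,y0,x1,y1=box; hsv=cv2.cvtColor(im,cv2.COLOR_BGR2HSV)
    m=np.zeros(im.shape[:2],np.uint8); m[y0:y1,x0:x1]=cv2.inRange(hsv,(8,60,90),(28,255,255))[y0:y1,x0:x1]
    m=cv2.morphologyEx(m,cv2.MORPH_OPEN,np.ones((2,2)))
    c=max(cv2.findContours(m,0,2)[0],key=cv2.contourArea)
    w=np.array([ray(n,p[0],z)[:2] for p in c],np.float32)
    r=cv2.minAreaRect(w); return r,cv2.boxPoints(r).round(0).tolist()
t=cv2.imread("pics/top0.png"); s=cv2.imread("pics/scene0.png")
print("batten",rect("top",t,(385,185,515,225),18)); print(rect("scene",s,(150,180,245,235),18))
print("board",rect("top",t,(220,175,355,262),15)); print(rect("scene",s,(255,220,375,325),15))
print("big",rect("top",t,(370,330,530,420),18))
print("pedal top",ray("top",(300,216),43),"tube",ray("top",(397,241),20),ray("top",(492,238),20))
a=cv2.resize(t[165:265,225:345],None,fx=5,fy=5,interpolation=2)
b=cv2.resize(s[220:320,260:375],None,fx=5,fy=5,interpolation=2)[:, :500]
top=np.hstack([a[:, :420],b[:,:380]]) if 0 else cv2.resize(np.hstack([t[170:270,225:345],t[170:270,390:510]]),(800,333),interpolation=2)
bot=cv2.resize(np.hstack([s[220:320,260:380],s[150:250,150:270]]),(800,266),interpolation=2)
cv2.imwrite("pics/crop.png",np.vstack([top,bot]))
E
```

```text
batten (((620.31298828125, -275.4086608886719), (22.378664016723633, 244.06137084960938), 7.416301250457764), [[593.0, -156.0], [625.0, -398.0], [647.0, -395.0], [616.0, -153.0]])
(((627.7162475585938, -264.9281921386719), (26.800010681152344, 246.46810913085938), 7.5354533195495605), [[598.0, -145.0], [631.0, -389.0], [657.0, -385.0], [625.0, -141.0]])
board (((586.04541015625, 94.31211853027344), (243.66986083984375, 124.7739486694336), 83.34156799316406), [[510.0, -19.0], [634.0, -34.0], [662.0, 208.0], [538.0, 223.0]])
(((591.5694580078125, 102.29269409179688), (244.23306274414062, 125.38697052001953), 83.30078125), [[515.0, -12.0], [640.0, -26.0], [668.0, 216.0], [544.0, 231.0]])
big (((238.3489227294922, -262.6267395019531), (322.0303955078125, 27.60581398010254), 67.4486312866211), [[164.0, -406.0], [189.0, -417.0], [313.0, -119.0], [287.0, -109.0]])
pedal top [587.78337548  67.8784025   43.        ] tube [ 538.4464622  -151.02000121   20.        ] [ 548.46378209 -367.06124552   20.        ]
```

View pics/crop.png

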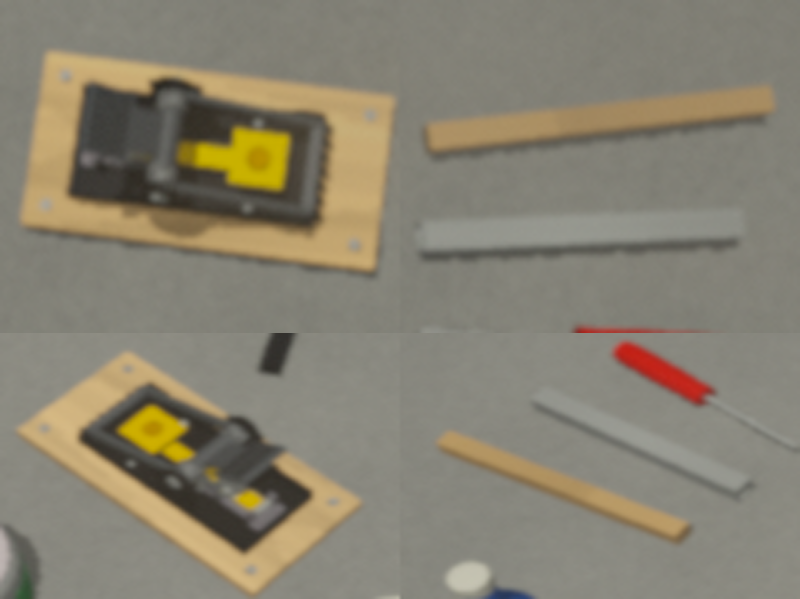

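The crop confirms the choice: the short bare wooden batten beside the tube. The trap's mouth faces world -y and its lever faces +y. The gripper goes shut above the lever first.

Call:
play_rows(
  plan=[
    [-1,0.412,-0.36,-0.04,0,0,-1.348],
    [-1,0.412,-0.36,-0.04,0,0,-1.348],
    [-1,0.412,-0.36,-0.04,0,0,-1.348],
    [-1,0.412,-0.36,-0.04,0,0,-1.348],
    [-1,0.412,-0.36,-0.04,0,0,-1.348],
    [-1,0.412,-0.36,-0.04,0,0,-1.348],
    [-1,0.412,-0.36,-0.04,0,0,-1.348],
    [-1,0.412,-0.36,-0.04,0,0,-1.348],
    [-1,0.412,-0.36,-0.04,0,0,-1.348],
    [-1,0.412,-0.36,-0.04,0,0,-1.348],
    [-1,0.412,-0.36,-0.04,0,0,-1.348],
    [-1,0.412,-0.36,-0.04,0,0,-1.348],
  ],
  newtons=20,
)

```text
time: 1.1
tool_pos: [560.0, 188.6, 201.9]
tcp_rot: [-3.141, 0.0, 1.448]
force: [0.6, 1.1, 0.4]
gripper_width: 0.112
grip_force: 0.0
```

Call:
play_rows(
  plan=[
    [-1,0,0,0,0,0,0],
    [-1,0,0,0,0,0,0],
    [-1,0,0,0,0,0,0],
    [-1,0,0,0,0,0,0],
    [-1,0,0,0,0,0,0],
    [-1,0,0,0,0,0,0],
  ],
)

```text
time: 1.6
tool_pos: [558.1, 191.4, 202.7]
tcp_rot: [3.141, -0.0, 1.455]
force: [-0.2, 0.0, 0.4]
gripper_width: 0.009
grip_force: 0.0
```

```bash
python3 - <<'E'
from h import *
s=manip.state();print(s["time"],s["tool_pos"],s["tcp_rot"],s["force"],s["joint_pos"])
b=R.from_euler("xyz",s["tcp_rot"]).as_matrix()
out=[]
for n in("scene","top"):
    im=manip.get_image(n); cv2.imwrite(f"pics/{n}1.png",im)
    p=proj(n,s["tool_pos"]);print(n,p)
    x,y=(p-60).astype(int);x=max(x,0);y=max(y,0)
    c=cv2.resize(im[y:y+110,x:x+130],None,fx=3,fy=3,interpolation=2)
    cv2.drawMarker(c,tuple(((p-[x,y])*3+1).astype(int)),(255,0,255),0,12,1);out.append(c);print(x,y)
cv2.imwrite("pics/c1.png",np.hstack(out))
print("spray",ray("top",(391,145),0),"tin",ray("top",(309,137),20),"pot",ray("top",(188,190),20))
E
```

```text
1.6 [558.14128153 191.36023482 202.67695776] [ 3.14123108e+00 -1.29283400e-04  1.45542648e+00] [-0.16048905  0.01884778  0.36290483] [1.29795812e-01 4.77280092e-01 1.24400064e+00 3.80907761e-05
 1.41992978e+00 2.45159964e-01]
scene [359.11189404 241.89901728]
299 181
top [231.88842    214.73645416]
171 154
spray [ 769.70069404 -144.24526799    0.        ] tin [777.89098341  50.01043057  20.        ] pot [647.76568504 321.97653408  20.        ]
```

View pics/c1.png

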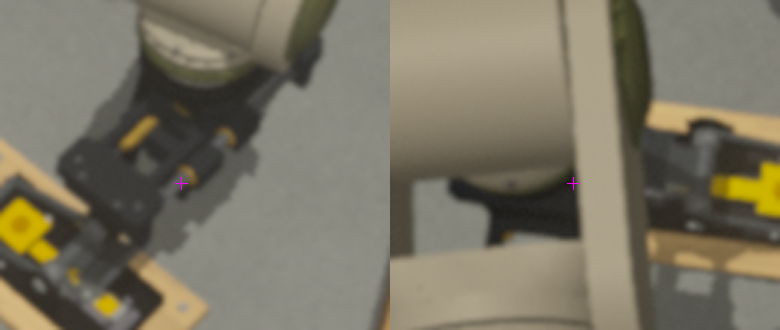

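The crop shows the shut fingers over the board's lever end in the scene view, near pixel (359,242); in the top view the arm hides them. The rest of the way comes now.

Call:
play_rows(
  plan=[
    [-1,0.037,-0.034,0,0,0,0],
    [-1,0.037,-0.034,-0.02,0,0,0],
    [-1,0.037,-0.034,-0.05,0,0,0],
    [-1,0.037,-0.034,-0.077,0,0,0],
    [-1,0.037,-0.034,-0.077,0,0,0],
    [-1,0.037,-0.034,-0.077,0,0,0],
    [-1,0.037,-0.034,-0.077,0,0,0],
  ],
)

```text
time: 2.28
tool_pos: [596.5, 156.8, 127.1]
tcp_rot: [3.139, -0.0, 1.454]
force: [-0.2, -0.4, 1.2]
gripper_width: 0.007
grip_force: 0.0
```

```bash
python3 - <<'E'
from h import *
s=manip.state();print(s["time"],s["tool_pos"],s["tcp_rot"],s["force"])
im=manip.get_image("scene"); p=proj("scene",s["tool_pos"])
x,y=(p-[75,60]).astype(int)
c=cv2.resize(im[y:y+110,x:x+140],None,fx=5,fy=5,interpolation=2)
# predicted model points with origin (587,88), 83.4deg
a=np.radians(83.4);u=np.array([np.cos(a),np.sin(a)]);v=np.array([-u[1],u[0]])
o=np.array([587,88.])
for X,Y,Z in[(-110,60,15),(130,60,15),(130,-60,15),(-110,-60,15),(-30,0,43),(83,22,116),(83,-22,116)]:
    q=proj("scene",[*(o+u*X+v*Y),Z]);cv2.drawMarker(c,tuple(((q-[x,y])*5+2).astype(int)),(255,0,255),0,14,1)
cv2.drawMarker(c,tuple(((p-[x,y])*5+2).astype(int)),(0,255,0),0,14,1)
cv2.imwrite("pics/c2.png",c)
E
```

```text
2.2833 [596.46309064 156.76089277 127.08422476] [ 3.13916809e+00 -4.65644359e-04  1.45426342e+00] [-0.2099134  -0.35090452  1.17803444]
```

View pics/c2.png

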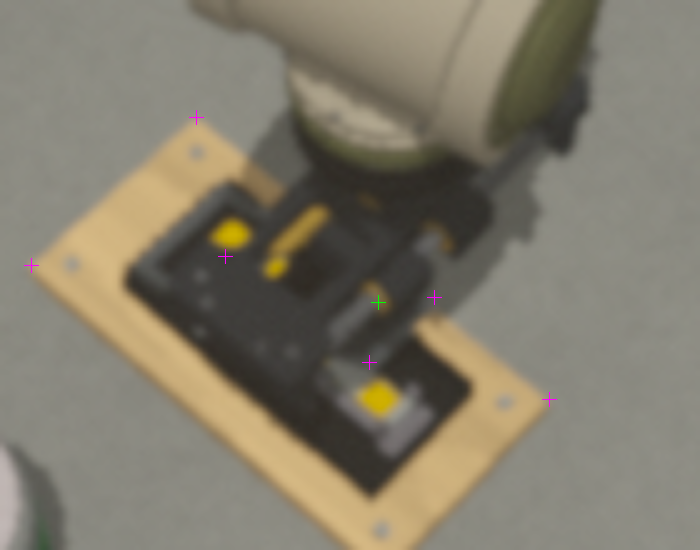

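The picture shows the fingertips at about crop (380,305), right above the lever's end, and the board corners within about 1 px of the model. I go down by feel.

Call:
play_rows(
  plan=[
    [-1,0,0,-0.004,0,0,0],
    [-1,0,0,-0.008,0,0,0],
    [-1,0,0,-0.01,0,0,0],
    [-1,0,0,-0.01,0,0,0],
  ],
)

```text
time: 2.67
tool_pos: [595.6, 156.4, 115.0]
tcp_rot: [-3.141, 0.0, 1.454]
force: [-0.3, 0.3, 0.0]
gripper_width: 0.001
grip_force: 0.0
```

Call:
play_rows(
  plan=[
    [-1,0,0,-0.003,0,0,0],
    [-1,0,0,-0.003,0,0,0],
    [-1,0,0,-0.003,0,0,0],
  ],
)

```text
time: 2.92
tool_pos: [596.1, 156.3, 112.8]
tcp_rot: [3.141, 0.0, 1.454]
force: [-0.8, -0.8, 3.6]
gripper_width: 0.005
grip_force: 1.6
```

Call:
play_rows(
  plan=[
    [-1,0,0,-0.003,0,0,0],
    [-1,0,0,-0.003,0,0,0],
    [-1,0,0,-0.003,0,0,0],
  ],
)

```text
time: 3.17
tool_pos: [596.5, 156.2, 110.3]
tcp_rot: [3.139, 0.0, 1.454]
force: [-1.4, -2.8, 7.3]
gripper_width: 0.005
grip_force: 3.8
```

Call:
play_rows(
  plan=[
    [-1,0,0.002,-0.002,0,0,0],
    [-1,0,0.004,-0.004,0,0,0],
    [-1,0,0.006,-0.007,0,0,0],
    [-1,0.001,0.008,-0.01,0,0,0],
    [-1,0.001,0.009,-0.013,0,0,0],
    [-1,0.001,0.011,-0.016,0,0,0],
    [-1,0.001,0.012,-0.019,0,0,0],
    [-1,0.001,0.012,-0.019,0,0,0],
  ],
)

```text
time: 3.83
tool_pos: [597.7, 167.8, 91.2]
tcp_rot: [3.139, 0.001, 1.454]
force: [-0.1, -4.3, 8.2]
gripper_width: 0.008
grip_force: 4.8
```

Call:
play_rows(
  plan=[
    [-1,0,0.001,-0.002,0,0,0],
    [-1,0,0.001,-0.002,0,0,0],
  ],
)

```text
time: 4.0
tool_pos: [597.8, 168.4, 89.4]
tcp_rot: [3.138, 0.001, 1.453]
force: [0.4, -6.0, 9.3]
gripper_width: 0.007
grip_force: 5.2
```

Call:
play_rows(
  plan=[
    [-1,0,0.0005,-0.001,0,0,0],
    [-1,0,0.001,-0.002,0,0,0],
    [-1,0,0.001,-0.002,0,0,0],
  ],
)

```text
time: 4.25
tool_pos: [597.9, 169.0, 87.5]
tcp_rot: [3.138, 0.002, 1.453]
force: [0.4, -8.1, 9.2]
gripper_width: 0.006
grip_force: 5.3
```

Call:
play_rows(
  plan=[
    [-1,0,0.0,-0.0015,0,0,0],
    [-1,0,0.0,-0.0015,0,0,0],
  ],
)

```text
time: 4.42
tool_pos: [597.9, 169.3, 86.1]
tcp_rot: [3.138, 0.001, 1.453]
force: [0.0, -6.3, 9.6]
gripper_width: 0.007
grip_force: 5.4
```

Call:
play_rows(
  plan=[
    [-1,0,0.0,-0.001,0,0,0],
    [-1,0,0.0,-0.001,0,0,0],
  ],
)

```text
time: 4.58
tool_pos: [597.9, 169.5, 85.2]
tcp_rot: [3.138, 0.001, 1.453]
force: [-0.8, -5.3, 9.5]
gripper_width: 0.007
grip_force: 5.5
```

Call:
play_rows(
  plan=[
    [-1,0,0.0,-0.001,0,0,0],
    [-1,0,0.0,-0.001,0,0,0],
  ],
)

```text
time: 4.75
tool_pos: [598.0, 169.7, 84.3]
tcp_rot: [3.138, 0.001, 1.453]
force: [-0.3, -3.7, 11.0]
gripper_width: 0.006
grip_force: 5.5
```

Call:
play_rows(
  plan=[
    [-1,0,0.0,-0.001,0,0,0],
    [-1,0,0.0,-0.001,0,0,0],
  ],
)

```text
time: 4.92
tool_pos: [598.0, 169.9, 83.3]
tcp_rot: [3.138, 0.0, 1.454]
force: [0.4, -2.9, 10.6]
gripper_width: 0.004
grip_force: 5.4
```

Call:
play_rows(
  plan=[
    [-1,0,0.0005,-0.001,0,0,0],
    [-1,0,0.0005,-0.001,0,0,0],
  ],
)

```text
time: 5.08
tool_pos: [598.0, 170.1, 82.2]
tcp_rot: [3.138, 0.001, 1.454]
force: [-0.2, -5.6, 9.7]
gripper_width: 0.004
grip_force: 5.0
```

Call:
play_rows(
  plan=[
    [-1,0,0.0005,-0.001,0,0,0],
    [-1,0,0.0005,-0.001,0,0,0],
  ],
)

```text
time: 5.25
tool_pos: [598.0, 170.4, 81.1]
tcp_rot: [3.138, 0.001, 1.453]
force: [-0.5, -5.8, 9.1]
gripper_width: 0.004
grip_force: 5.0
```

Call:
play_rows(
  plan=[
    [-1,0,0.0,-0.001,0,0,0],
    [-1,0,0.0,-0.001,0,0,0],
  ],
)

```text
time: 5.42
tool_pos: [598.0, 170.5, 80.2]
tcp_rot: [3.138, 0.001, 1.453]
force: [0.8, -5.2, 10.0]
gripper_width: 0.005
grip_force: 5.3
```

Call:
play_rows(
  plan=[
    [-1,0,0.0,-0.001,0,0,0],
    [-1,0,0.0,-0.001,0,0,0],
  ],
)

```text
time: 5.58
tool_pos: [598.0, 170.6, 79.2]
tcp_rot: [3.138, 0.001, 1.453]
force: [0.4, -4.4, 10.6]
gripper_width: 0.002
grip_force: 5.3
```

Call:
play_rows(
  plan=[
    [-1,0,0.0,-0.001,0,0,0],
    [-1,0,0.0,-0.001,0,0,0],
  ],
)

```text
time: 5.75
tool_pos: [598.1, 170.7, 78.4]
tcp_rot: [3.138, 0.0, 1.453]
force: [-0.2, -4.7, 11.5]
gripper_width: 0.007
grip_force: 5.8
```

Call:
play_rows(
  plan=[
    [-1,0,0.0,-0.001,0,0,0],
    [-1,0,0.0,-0.001,0,0,0],
  ],
)

```text
time: 5.92
tool_pos: [598.1, 170.8, 77.9]
tcp_rot: [3.137, 0.0, 1.454]
force: [-1.0, -4.3, 14.9]
gripper_width: 0.004
grip_force: 7.5
```

Call:
play_rows(
  plan=[
    [-1,0,0.0,0.003,0,0,0],
    [-1,0,0.0,0.003,0,0,0],
    [-1,0,0.0,0.003,0,0,0],
  ],
)

```text
time: 6.17
tool_pos: [598.0, 170.5, 80.4]
tcp_rot: [3.138, 0.001, 1.454]
force: [-0.4, -6.2, 10.3]
gripper_width: 0.005
grip_force: 5.2
```

Call:
play_rows(
  plan=[
    [-1,0,0.0,-0.002,0,0,0],
    [-1,0,0.0,-0.003,0,0,0],
    [-1,0,0.0,-0.003,0,0,0],
  ],
)

```text
time: 6.42
tool_pos: [598.1, 170.8, 77.9]
tcp_rot: [3.137, 0.0, 1.454]
force: [-1.2, -4.9, 13.9]
gripper_width: 0.005
grip_force: 7.5
```

Call:
play_rows(
  plan=[
    [-1,0,0.0,-0.0007,0,0,0],
    [-1,0,0.0,-0.0007,0,0,0],
  ],
)

```text
time: 6.58
tool_pos: [598.2, 170.8, 77.6]
tcp_rot: [3.137, 0.0, 1.454]
force: [-1.9, -4.5, 16.7]
gripper_width: 0.008
grip_force: 8.7
```

The force ratio fits the flat tip now lying level on the lever, with its contact moved to the inner edge, so this is no end stop. I slide outward, then go on.

Call:
play_rows(
  plan=[
    [-1,0,0.002,0.001,0,0,0],
    [-1,0,0.005,0.001,0,0,0],
    [-1,0.001,0.008,0.001,0,0,0],
    [-1,0.001,0.01,0.001,0,0,0],
    [-1,0.001,0.01,0.001,0,0,0],
  ],
)

```text
time: 7.0
tool_pos: [599.3, 180.1, 78.1]
tcp_rot: [3.137, 0.002, 1.454]
force: [-0.8, -7.7, 14.4]
gripper_width: 0.008
grip_force: 6.8
```

Call:
play_rows(
  plan=[
    [-1,0,0.0,-0.001,0,0,0],
    [-1,0,0.0,-0.001,0,0,0],
  ],
)

```text
time: 7.17
tool_pos: [599.4, 180.1, 77.6]
tcp_rot: [3.136, 0.001, 1.453]
force: [-1.4, -8.2, 18.1]
gripper_width: 0.001
grip_force: 8.7
```

```bash
python3 - <<'E'
from h import *
s=manip.state();print(s["tool_pos"],s["force"],s["moment"])
im=manip.get_image("scene"); p=proj("scene",s["tool_pos"])
x,y=(p-[85,65]).astype(int)
cv2.imwrite("pics/c3.png",cv2.resize(im[y:y+110,x:x+145],None,fx=5.4,fy=5.4,interpolation=2))
E
```

```text
[599.35745095 180.12883159  77.6082118 ] [-1.41842442 -8.18720289 18.0691073 ] [-1.2904648   0.34520249 -0.01202617]
```

View pics/c3.png

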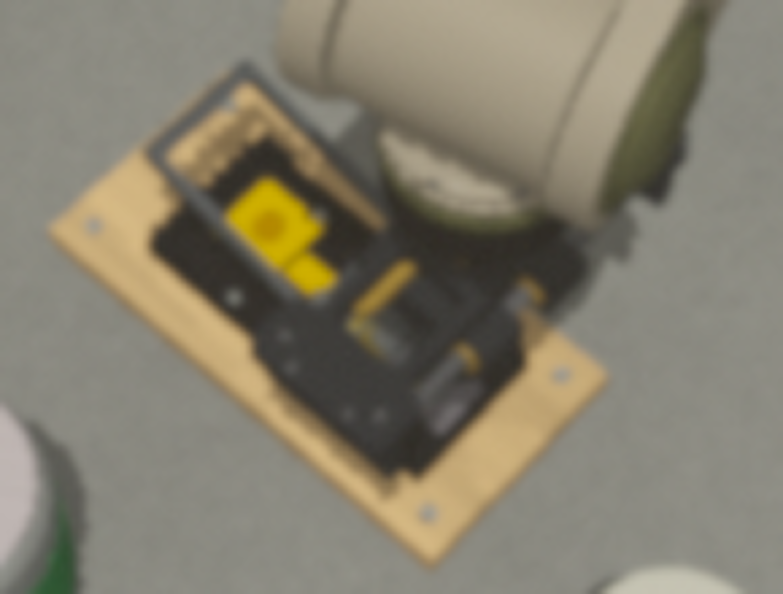

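The crop shows the bow well up, its bar from crop (150,150) to (250,68), with the pedal open. I work out the jaw angle from this.

```bash
python3 - <<'E'
from h import *
s=manip.state(); p=proj("scene",s["tool_pos"]); off=(p-[85,65]).astype(int)
a=np.radians(83.4);u=np.array([np.cos(a),np.sin(a)]);v=np.array([-u[1],u[0]]);o=np.array([587,88.])
obs=np.array([[158,152],[247,72]])
print(off)
for th in np.arange(.4,1.05,.08):
    X=35-95*np.cos(th)-37*np.sin(th)*1; Z=72-37*np.cos(th)+95*np.sin(th)
    # rotate (-95,-37): raise
    r=[(proj("scene",[*(o+u*X+v*Y),Z])-off)*5.4 for Y in(30,-30)]
    print(round(th,2),round(X),round(Z),np.round(r).tolist())
print([np.round((proj("scene",[*(o+u*X+v*Y),15])-off)*5.4).tolist() for X,Y in[(-110,60),(130,60),(130,-60)]])
E
```

```text
[256 214]
0.4 -67 75 [[243.0, 91.0], [149.0, 176.0]]
0.48 -66 83 [[243.0, 83.0], [149.0, 167.0]]
0.56 -65 91 [[244.0, 75.0], [149.0, 160.0]]
0.64 -63 99 [[246.0, 68.0], [151.0, 154.0]]
0.72 -61 107 [[250.0, 62.0], [154.0, 148.0]]
0.8 -58 114 [[254.0, 57.0], [158.0, 143.0]]
0.88 -54 122 [[260.0, 53.0], [162.0, 140.0]]
0.96 -50 129 [[266.0, 50.0], [168.0, 138.0]]
1.04 -45 135 [[274.0, 48.0], [175.0, 136.0]]
[[227.0, 65.0], [607.0, 370.0], [431.0, 556.0]]
```

Call:
play_rows(
  plan=[
    [-1,0,0.0,0.002,0,0,0],
    [-1,0,0.0,0.004,0,0,0],
    [-1,0,0.0,0.005,0,0,0],
    [-1,0,0.0,0.005,0,0,0],
  ],
)

```text
time: 7.55
tool_pos: [599.1, 180.3, 81.7]
tcp_rot: [3.138, 0.001, 1.453]
force: [-0.2, -6.0, 8.8]
gripper_width: 0.006
grip_force: 4.4
```

Call:
play_rows(
  plan=[
    [-1,0,0.0,0.001,0,0,0],
    [-1,0,0.0,0.002,0,0,0],
    [-1,0,0.0,0.002,0,0,0],
  ],
)

```text
time: 7.8
tool_pos: [598.4, 181.1, 82.7]
tcp_rot: [3.14, 0.0, 1.454]
force: [1.9, -2.4, 4.6]
gripper_width: 0.008
grip_force: 2.1
```

Call:
play_rows(
  plan=[
    [-1,0,0.0,0.001,0,0,0],
    [-1,0,0.0,0.002,0,0,0],
    [-1,0,0.0,0.002,0,0,0],
  ],
)

```text
time: 8.05
tool_pos: [597.4, 181.7, 83.7]
tcp_rot: [-3.14, -0.0, 1.454]
force: [0.3, -0.4, 0.0]
gripper_width: 0.004
grip_force: 0.0
```

It is caught: zero force, and the lever stays down. Up and over to the batten.

Call:
play_rows(
  plan=[
    [-1,0,0,0.04,0,0,0],
    [-1,0,0,0.08,0,0,0],
    [-1,0,0,0.12,0,0,0],
    [-1,0,-0.04,0.12,0,0,0],
    [0,0.005,-0.08,0.12,0,0,0.05],
    [0,0.008,-0.12,0.12,0,0,0.1],
    [0.15,0.01,-0.16,0.12,0,0,0.15],
    [0.15,0.012,-0.2,0.12,0,0,0.2],
    [0.15,0.015,-0.24,0.12,0,0,0.248],
    [0.15,0.02,-0.28,0.12,0,0,0.248],
    [0.15,0.025,-0.32,0.12,0,0,0.248],
    [0.15,0.025,-0.36,0.12,0,0,0.248],
  ],
)

```text
time: 9.05
tool_pos: [622.9, -180.2, 203.4]
tcp_rot: [-3.141, -0.001, 1.702]
force: [1.0, -0.3, -0.4]
gripper_width: 0.571
grip_force: 0.0
```

Call:
play_rows(
  plan=[
    [0.15,0,-0.04,-0.03,0,0,0],
    [0.15,0,-0.08,-0.06,0,0,0],
    [0.15,0,-0.081,-0.09,0,0,0],
    [0.15,0,-0.081,-0.11,0,0,0],
    [0.15,0,-0.081,-0.11,0,0,0],
    [0.15,0,-0.081,-0.11,0,0,0],
  ],
)

```text
time: 9.55
tool_pos: [622.6, -259.0, 93.4]
tcp_rot: [-3.14, -0.002, 1.702]
force: [0.2, -0.4, 1.2]
gripper_width: 0.576
grip_force: 0.0
```

```bash
python3 - <<'E'
from h import *
s=manip.state();print(s["time"],s["tool_pos"],s["tcp_rot"],s["force"],s["gripper_width"])
out=[]
for n,w in(("scene",s["tool_pos"]),("top",[590,-60,40])):
    im=manip.get_image(n); p=proj(n,w); x,y=(p-[75,60]).astype(int); x=max(x,0);y=max(y,0)
    c=im[y:y+120,x:x+(130 if n=="scene" else 200)].copy(); c=cv2.resize(c,None,fx=2.4,fy=2.4,interpolation=2)
    if n=="scene": cv2.drawMarker(c,tuple(((proj(n,s["tool_pos"])-[x,y])*2.4).astype(int)),(0,255,0),0,10,1)
    out.append(c)
cv2.imwrite("pics/c4.png",np.hstack(out))
E
```

```text
9.55 [ 622.57275035 -259.04842626   93.40814617] [-3.13982406e+00 -1.94529908e-03  1.70193738e+00] [ 0.18655169 -0.37102536  1.16600465] 0.5758061122454363
```

View pics/c4.png

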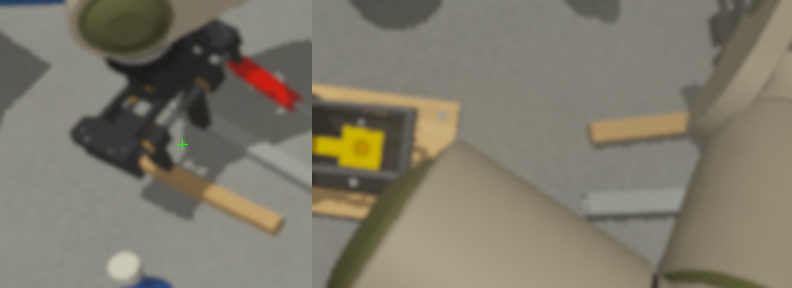

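The picture shows the fingers straddling the short batten, tips at about (157,160) and (205,118), and the pedal clear with the trap still cocked in the top view. Down, and grip.

Call:
play_rows(
  plan=[
    [0.15,0,0,-0.035,0,0,0],
    [0.15,0,0,-0.065,0,0,0],
    [0.15,0,0,-0.085,0,0,0],
    [0.15,0,0,-0.09,0,0,0],
    [0.15,0,0,-0.09,0,0,0],
    [-1,0,0,-0.09,0,0,0],
    [-1,0,0,-0.09,0,0,0],
    [-1,0,0,-0.09,0,0,0],
    [-1,0,0,-0.09,0,0,0],
    [-1,0,0,-0.09,0,0,0],
    [-1,0,0,-0.09,0,0,0],
    [-1,0,0,-0.09,0,0,0],
  ],
  newtons=50,
)

```text
time: 10.65
tool_pos: [623.1, -259.7, 4.8]
tcp_rot: [3.141, 0.001, 1.702]
force: [-0.2, 0.5, 5.2]
gripper_width: 0.197
grip_force: 50.0
```

Call:
play_rows(
  plan=[
    [-1,0,0,0.03,0,0,0],
    [-1,0,0,0.06,0,0,0],
    [-1,0,0,0.09,0,0,-0.03],
    [-1,-0.01,0.02,0.115,0,0,-0.1],
    [-1,-0.02,0.05,0.115,-0.05,0,-0.18],
    [-1,-0.035,0.08,0.115,-0.11,0,-0.248],
    [-1,-0.05,0.11,0.115,-0.171,-0.001,-0.248],
    [-1,-0.059,0.13,0.115,-0.171,-0.001,-0.248],
    [-1,-0.059,0.15,0.115,-0.171,-0.001,-0.248],
    [-1,-0.059,0.152,0.115,-0.171,-0.001,-0.248],
    [-1,-0.059,0.152,0.115,-0.171,-0.001,-0.248],
    [-1,-0.059,0.152,0.115,-0.171,-0.001,-0.248],
  ],
)

```text
time: 11.65
tool_pos: [564.1, -108.3, 119.0]
tcp_rot: [3.141, 0.171, 1.453]
force: [0.4, -0.2, -0.0]
gripper_width: 0.199
grip_force: 50.0
```

```bash
python3 - <<'E'
from h import *
s=manip.state();print(s["time"],s["tool_pos"],s["tcp_rot"],s["force"],s["gripper_width"])
T=R.from_euler("xyz",s["tcp_rot"]).as_matrix();t=s["tool_pos"]
print(T.round(3))
tip=t+T@[110,0,4.8-0] if T[1,0]>0 else t+T@[-110,0,4.8]
print("tip bottom",tip)
out=[]
for n in("scene","top"):
    im=manip.get_image(n);p=proj(n,tip+[0,30,0]);x,y=(p-[60,55]).astype(int)
    c=cv2.resize(im[y:y+110,x:x+130],None,fx=3,fy=3,interpolation=2)
    for q in(tip,tip-T[:,2]*18,[583.5,58.2,43]): cv2.drawMarker(c,tuple(((proj(n,q)-[x,y])*3+1).astype(int)),(255,0,255),0,8,1)
    out.append(c)
cv2.imwrite("pics/c5.png",np.hstack(out))
E
```

```text
11.65 [ 564.13469175 -108.34904362  119.045075  ] [3.14144499 0.17082623 1.45298967] [ 0.37099744 -0.20176317 -0.0041543 ] 0.19904040117302754
[[ 0.116  0.993 -0.02 ]
 [ 0.979 -0.118 -0.169]
 [-0.17   0.    -0.985]]
tip bottom [576.78008472  -1.51187627  95.61531379]
```

View pics/c5.png

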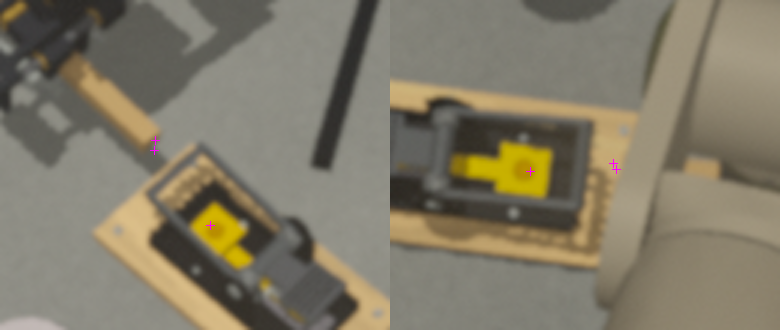

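The crop shows the batten tip about 2 px short of my mark in the scene view, and the pedal centre within 2 px of its mark. The tip therefore sits some 6 mm further back than assumed. I lower it and bring it in through the mouth.

Call:
play_rows(
  plan=[
    [-1,0,0,-0.025,0,0,0],
    [-1,0,0,-0.046,0,0,0],
    [-1,0,0,-0.046,0,0,0],
    [-1,0.002,0.015,-0.046,0,0,0],
    [-1,0.004,0.03,-0.046,0,0,0],
    [-1,0.006,0.045,-0.046,0,0,0],
    [-1,0.007,0.055,-0.046,0,0,0],
    [-1,0.008,0.065,-0.046,0,0,0],
    [-1,0.008,0.065,-0.046,0,0,0],
    [-1,0.008,0.065,-0.046,0,0,0],
  ],
)

```text
time: 12.58
tool_pos: [572.0, -42.7, 73.4]
tcp_rot: [3.141, 0.171, 1.454]
force: [-0.7, -0.4, 0.3]
gripper_width: 0.2
grip_force: 50.0
```

Call:
play_rows(
  plan=[
    [-1,0,0,-0.002,0,0,0],
    [-1,0,0,-0.004,0,0,0],
    [-1,0,0,-0.004,0,0,0],
  ],
)

```text
time: 12.83
tool_pos: [571.5, -43.1, 68.6]
tcp_rot: [-3.141, 0.171, 1.453]
force: [-0.2, -0.6, -0.1]
gripper_width: 0.199
grip_force: 50.0
```

Call:
play_rows(
  plan=[
    [-1,0,0,-0.002,0,0,0],
    [-1,0,0,-0.003,0,0,0],
    [-1,0,0,-0.003,0,0,0],
  ],
)

```text
time: 13.08
tool_pos: [571.8, -42.8, 65.9]
tcp_rot: [-3.141, 0.171, 1.453]
force: [0.7, -0.4, 0.6]
gripper_width: 0.198
grip_force: 50.0
```

Call:
play_rows(
  plan=[
    [-1,0,0,-0.002,0,0,0],
    [-1,0,0,-0.003,0,0,0],
    [-1,0,0,-0.003,0,0,0],
  ],
)

```text
time: 13.33
tool_pos: [571.9, -42.8, 63.2]
tcp_rot: [3.141, 0.171, 1.453]
force: [-1.2, -1.4, 3.1]
gripper_width: 0.196
grip_force: 50.0
```

Call:
play_rows(
  plan=[
    [-1,0,0,-0.002,0,0,0],
    [-1,0,0,-0.003,0,0,0],
    [-1,0,0,-0.003,0,0,0],
  ],
)

```text
time: 13.58
tool_pos: [571.4, -42.7, 59.3]
tcp_rot: [-3.14, 0.171, 1.453]
force: [1.6, -1.7, -4.5]
gripper_width: 0.204
grip_force: 50.0
```

It went off: the force flipped to -4.5 N as the bar clamped the batten. I draw it out along its axis.

Call:
play_rows(
  plan=[
    [-1,0,0,0,0,0,0],
    [-1,0,0,0,0,0,0],
    [-1,-0.001,-0.01,0.001,0,0,0],
    [-1,-0.002,-0.02,0.003,0,0,0],
    [-1,-0.004,-0.03,0.005,0,0,0],
    [-1,-0.005,-0.04,0.007,0,0,0],
    [-1,-0.006,-0.055,0.009,0,0,0],
    [-1,-0.008,-0.07,0.012,0,0,0],
    [-1,-0.011,-0.095,0.016,0,0,0],
    [-1,-0.014,-0.12,0.02,0,0,0],
    [-1,-0.014,-0.12,0.02,0,0,0],
  ],
)

```text
time: 14.5
tool_pos: [557.9, -167.5, 81.8]
tcp_rot: [3.138, 0.173, 1.449]
force: [0.2, 0.5, -0.6]
gripper_width: 0.195
grip_force: 50.0
```

```bash
python3 - <<'E'
from h import *
s=manip.state();print(s["time"],s["tool_pos"],s["tcp_rot"],s["force"],s["gripper_width"])
out=[]
for n in("scene","top"):
    im=manip.get_image(n);p=proj(n,[580,10,40]);x,y=(p-[85,65]).astype(int)
    out.append(cv2.resize(im[y:y+130,x:x+160],None,fx=2.5,fy=2.5,interpolation=2))
cv2.imwrite("pics/c6.png",np.hstack(out))
E
```

```text
14.5 [ 557.9109109  -167.50254228   81.75223662] [3.13836902 0.1725388  1.44869684] [ 0.20964723  0.50326944 -0.64947445] 0.19524227201407188
```

View pics/c6.png

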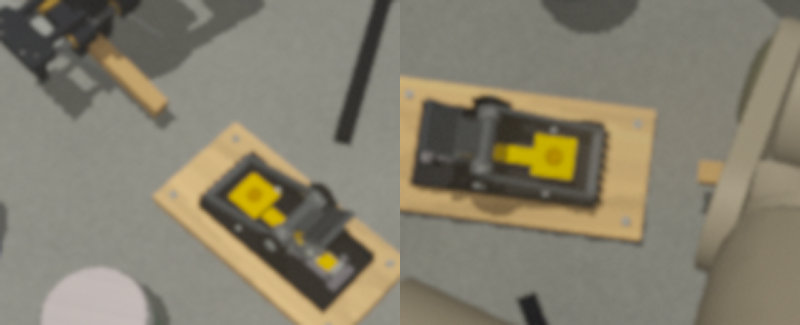

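The picture shows the jaw fully shut and the batten clear of the mouth, its tip at crop (160,108). I lay it back on its old free spot.

Call:
play_rows(
  plan=[
    [-1,0.015,-0.03,0,0.05,0,0.07],
    [-1,0.03,-0.06,0,0.1,0,0.14],
    [-1,0.05,-0.092,0,0.15,0.001,0.2],
    [-1,0.065,-0.092,0,0.171,0.001,0.248],
    [-1,0.065,-0.092,-0.02,0.171,0.001,0.248],
    [-1,0.065,-0.092,-0.04,0.171,0.001,0.248],
    [-1,0.065,-0.092,-0.055,0.171,0.001,0.248],
    [-1,0.065,-0.092,-0.065,0.171,0.001,0.248],
    [-1,0.065,-0.092,-0.07,0.171,0.001,0.248],
    [-1,0.065,-0.092,-0.07,0.171,0.001,0.248],
  ],
)

```text
time: 15.43
tool_pos: [622.7, -253.9, 9.5]
tcp_rot: [-3.141, -0.001, 1.702]
force: [-1.6, 0.6, -0.1]
gripper_width: 0.199
grip_force: 50.0
```

Call:
play_rows(
  plan=[
    [-1,0,0,-0.002,0,0,0],
    [-1,0,0,-0.004,0,0,0],
    [-1,0,0,-0.004,0,0,0],
  ],
)

```text
time: 15.68
tool_pos: [623.3, -254.8, 7.1]
tcp_rot: [3.14, 0.001, 1.702]
force: [0.1, -0.7, 4.0]
gripper_width: 0.197
grip_force: 50.0
```

Call:
play_rows(
  plan=[
    [-0.5,0,0,0,0,0,0],
    [-0.4,0,0,0,0,0,0],
    [-0.2,0,0,0,0,0,0],
    [0.1,0,0,0,0,0,0],
    [0.1,0,0,0,0,0,0],
    [0.1,0,0,0,0,0,0],
    [0.1,0,0,0.02,0,0,0],
    [0.1,0,0,0.05,0,0,0],
    [0.1,0,0,0.09,0,0,0],
    [0.1,0,0,0.13,0,0,0],
    [0.1,0,0,0.17,0,0,0],
    [0.1,0,0,0.2,0,0,0],
  ],
)

```text
time: 16.68
tool_pos: [623.0, -254.7, 210.0]
tcp_rot: [3.139, 0.002, 1.702]
force: [0.6, 0.1, 0.6]
gripper_width: 0.549
grip_force: 0.0
```

Call:
play_rows(
  plan=[
    [0.1,-0.04,0.03,0,0,0,0],
    [0.1,-0.08,0.06,0,0,0,0],
    [0.1,-0.12,0.09,0,0,0,0],
    [0.1,-0.15,0.11,0,0,0,0],
    [0.1,-0.18,0.13,0,0,0,0],
    [0.1,-0.18,0.13,0,0,0,0],
    [0.1,-0.18,0.13,0,0,0,0],
    [0.1,-0.18,0.13,0,0,0,0],
  ],
)

```text
time: 17.35
tool_pos: [443.0, -124.7, 206.7]
tcp_rot: [3.14, 0.001, 1.702]
force: [0.1, 0.2, -0.5]
gripper_width: 0.55
grip_force: 0.0
```

```bash
python3 - <<'E'
from h import *
s=manip.state();print(s["time"],s["tool_pos"],s["force"],s["gripper_width"])
a=manip.get_image("scene")[120:360,130:450]; b=manip.get_image("top")[100:340,200:520]
cv2.imwrite("pics/c7.png",cv2.resize(np.hstack([a,b]),(800,300),interpolation=2))
E
```

```text
17.35 [ 443.04904694 -124.65859032  206.6977686 ] [ 0.12790301  0.17621878 -0.47144228] 0.5502922500927381
```

View pics/c7.png

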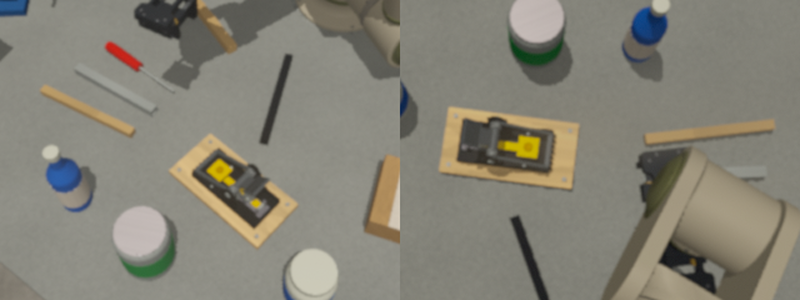

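The picture shows the batten lying flat in its place (left view (88,110), right view (710,132)), the trap shut, the bystanders where they were, and the arm clear of everything.

```bash
python3 -c "
from station import manip
print(manip.close_job())"
```

```text
the job is handed in; nothing more can be done
None
```

I cocked the trap, set it off with the batten, drew the batten out so the jaw shut fully, laid it flat near where it had been, and handed the job in at about 17 s. One flaw: while cocking I pressed past the catch, probably lightly onto the lever's end stop, at a measured 18 N downward (about 20 N in all) against the 30 N limit.

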